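Tip the brass disc into the tray's nose and set it on the red anvil

ROBOT

A 7-joint arm with a two-finger parallel gripper is mounted at the origin on the work surface. World frame = base frame: x ahead of the robot, y to its left, z up, the work surface at z = 0. Lengths are in mm, angles in degrees, forces in N, time in s.
With the tool pointing down it reaches from about 425 to 875 mm from the base axis. Payload 4.7 kg.
Tool frame: the origin (TCP) lies at the very end of the fingers, on their centre line; the grasp point (between the pads) lies 19 mm behind it; z points along the fingers, x is the direction in which the jaws open and shut, and the axes are right-handed (so a half turn about z gives the same grasp; the last joint's range is limited). The gripper opens to 85 mm and grips with 20 to 120 N. Pads are 22 mm wide; open, the fingers measure 114 mm over their backs; the gripper's body (76 mm by 85 mm) begins 54 mm behind the grasp point. The pads swing forward as they close: fully open they stand 13 mm farther back than shut.
Start: joints at [68.073, 18.392, -4.016, 83.108, 1.295, 78.541, -3.26], TCP at [251.187, -599.525, 231.349] pointing down, gripper open.
Joint ranges: [-163.93, 163.93], [-17.29, 119.83], [-79.2, 71.16], [3.27, 140.29], [-89.18, 269.18], [5.43, 117.66], [-154.24, 154.24]. Speed limits (degrees/s): [147.25, 147.25, 180, 180, 180, 180, 180].

INTERFACE

Orientations are given as a 3x3 rotation matrix whose columns are the frame's x, y, z axes.
In Python, from workcell import env, cams gives the robot as it stands.
- The arm moves only by the shell command python3 -m pendant 'ROWS' [FORCE]. ROWS is JSON, a list that holds one entry, the list of rows, each a list of 7 numbers: the closure, from 0 (fully open) to 1 (shut), then the shift along the tool's x, y, z in cm, then the turn, a rotation vector about the tool's x, y, z in degrees. A call has 1 to 20 rows; each row shifts and turns the commanded pose from where the row before left it, along the tool's axes as they then stand; what a row does not reach is not made up. A row lasts 1/10 s, in which the tool goes at most 50 mm and 8.59 degrees, less where a joint would pass 70% of its speed; a pose out of reach is approached as far as the arm can. A call is refused whole if a number of a shift passes 5 or a number of a turn 8.59, either way. A call with a gripper value outside its range is refused whole. The fingers move at their own pace and stop on an object; FORCE is the grip in N (left out, the last holds). Time passes only in rows, so rows that do not move let the fingers close. It gives the time, the measured TCP pose, the force and the opening at its end, in the units of the state.
- env.observe(): the state, without advancing time (a new reading comes with each control period).
- cams.camera(name): name is "scene" or "top" or "wrist"; returns a dict with "color" (420x560x3 uint8, red, green, blue), "intrinsics" (3x3 intrinsics, pixels), "k1" (the pictures are not rectified: a ray, as slopes to the right and down, at radius r is drawn at 1 + k1 r^2 times it, then the intrinsics apply), "extrinsics" (4x4, takes a point from world to camera coordinates); the wrist camera has in their place "hand_eye" (4x4, takes a point from camera to tool coordinates, whose origin is the TCP and whose axes are the tool frame's). Camera axes: x right, y down, z forward; pixel columns grow to the right and rows downward; lengths in mm; the calibration is good to about 2 mm. A picture is of the moment at which its call begins: read the wrist's pose just before it. There is no depth.
- env.close_job(): hands the job in, once; it reports no verdict.
The state is a dict: "time": time; "joint_pos": joint angles; "qvel": joint speeds; "tau": joint torques, N m; "tcp_pos": TCP position; "eef_rot": TCP orientation; "force": force on the tool from outside, world axes, zero at the start; "wrist_torque": the same for the moment, N m; "gripper_width": finger opening in mm.
Only numpy, scipy, OpenCV 4.12 (cv2) and the standard library are available. Lean on these libraries where they do the work, as an engineer would, in place of code of your own. Each camera call takes 0.05 s, during which the arm holds its last target.

TASK

Lift the red handle of the hinged aluminium tray so that the loose brass disc slides by itself all the way down into the narrow nose at the other end, then lower the tray until it lies flat again with the disc still in the nose. Pick the disc out of the nose and lay it flat and centred on the round anvil with the red face, leaving it there.

Things in the scene. Friction and masses are not known exactly. Their poses are not given: they have to be found in the camera images.
- disc_center (a point): Centre, half-way up, of the loose brass disc: 46 mm across, 4 mm thick, 56 g, flat in the shallow aluminium tray (136 mm wide, 12 mm walls, funnelling into a 50 mm throat, then the nose). It slides freely once the tray is tipped over 0.3 rad; 0.5 rad takes it into the nose in about a second. z is its flat normal.
- tray_nose (a point): Where the disc's centre lies at rest in the nose, against a V stop 8 mm high on a bare tongue 18 mm wide: the disc overhangs 14 mm each side, 35 mm of air below. Axes move with the tray: x from nose to handle, y across (pinch the disc along y), z floor normal, vertical when flat; the floor is then 45 mm above the bench. Hinge axis: along y, 30 mm towards -x and 10 mm towards -z of here.
- tray_handle (a point): Middle of the tray's red handle, a round bar 10 mm thick, 80 mm long, along the tray's y. It lies 186.5 mm along x and 40 mm along z of tray_nose, 30 mm above the wall under it, 87 mm above the bench when flat. Pinched across x from above it turns between the fingers as the tray tips (0 to 0.75 rad). Lifting takes 1 to 3 N; let go, the tray sinks back flat. Axes as tray_nose.
- anvil_face (a point): Centre of the top face of the red-faced anvil, fixed to the bench: a round post 34 mm across on a dark steel foot 64 mm across and 10 mm high; the face is 45 mm above the bench and the disc overhangs it all round. Two like anvils with green and white faces stand nearby and are not wanted; which stands where varies. z is up.
Mind the look-alikes: they are no part of the job. Leave any pink look-alike of the part that bears disc_center alone. What is shaped like the part that bears anvil_face but blue is not meant.

How it is judged (in metres and radians):
On the way, in this order (a step that is already met when the one before it is completed fails the run):
1. the tray is tipped and the disc, untouched by the fingers, has slid down into the nose (angle between tray_nose's own z axis and vertical above 0.15 rad and distance between disc_center and tray_nose below 0.01 m and contact force between the fingers and disc below 0.05 N), for 0.1 s.
2. the tray lies flat again with the disc still in the nose (angle between tray_nose's own z axis and vertical below 0.05 rad and distance between disc_center and tray_nose below 0.01 m), for 0.2 s.
At the end, for the whole second after the job is handed in: the disc rests flat (within 10 degrees) and still on the red anvil's face, its centre within 12 mm of the face's centre, and the tray lies flat (within 3 degrees) (horizontal distance between disc_center and anvil_face below 0.012 m and z of disc_center in the frame of anvil_face between -0.002 and 0.006 m and angle between the z axis of disc_center and the z axis of anvil_face, either way round below 0.17 rad and linear speed of disc below 0.02 m/s and angle between tray_nose's own z axis and vertical below 0.05 rad); the robot touches nothing.
It also fails if it takes over 48 s, if anything falls off the work surface, if the arm or the gripper's body presses on something with over 40 N, if the wrist force passes 120 N, or if a joint passes its speed limit or range.

## Working session

There is one attempt and no reset: what is moved stays moved. The work goes in short steps, Python scripts to look and compute and a shell command to move; the robot and the scene stay as the last step left them, time stands still between calls to the robot, and variables do not carry over. Pictures are saved under pics/ and viewed, and the job is handed in when it is done.

```bash
ls; mkdir -p pics; cat > h.py <<'E'
import numpy as np, cv2
from workcell import env, cams
def snap(name,fn):
    s=env.observe(); c=cams.camera(name)
    cv2.imwrite('pics/'+fn+'.png',c['color'][:,:,::-1]); 
    K=np.array(c['intrinsics']);k1=c['k1']
    if name=='wrist':
        H=np.array(c['hand_eye']);T=np.eye(4);T[:3,:3]=np.array(s['eef_rot']);T[:3,3]=s['tcp_pos'];W=T@H
    else: W=np.linalg.inv(np.array(c['extrinsics']))
    np.savez('pics/'+fn+'.npz',K=K,k1=k1,W=W)
    return c['color']
def ld(fn):
    d=np.load('pics/'+fn+'.npz');return d['K'],float(d['k1']),d['W']
def px2w(fn,u,v,z):
    K,k1,W=ld(fn)
    p=cv2.undistortPoints(np.array([[[u,v]]],float),K,np.array([k1,0,0,0.]))[0,0]
    d=W[:3,:3]@np.array([p[0],p[1],1]);o=W[:3,3]
    return o+d*(z-o[2])/d[2]
def w2px(fn,P):
    K,k1,W=ld(fn);E=np.linalg.inv(W);q=E[:3,:3]@np.array(P,float)+E[:3,3]
    x,y=q[0]/q[2],q[1]/q[2];f=1+k1*(x*x+y*y)
    return K[0,0]*x*f+K[0,2],K[1,1]*y*f+K[1,2]
E
python3 - <<'E'
from h import *
print({k:np.round(v,3).tolist() for k,v in env.observe().items()})
for n in ['scene','top','wrist']:snap(n,n+'0');print(ld(n+'0'))
E
```

```text
pics
{'time': 0.0, 'joint_pos': [68.072, 18.439, -4.016, 83.175, 1.294, 78.541, -3.261], 'qvel': [0.042, 0.009, -0.077, -0.011, -0.002, 0.005, -0.02], 'tau': [0.0, -49.357, -0.382, -31.433, 0.013, 0.011, 0.0], 'tcp_pos': [250.969, -599.004, 230.218], 'eef_rot': [[0.387, -0.922, -0.001], [-0.922, -0.387, 0.002], [-0.002, 0.0, -1.0]], 'force': [0.442, -0.614, 0.13], 'wrist_torque': [0.037, -0.03, -0.01], 'gripper_width': 85.025}
(array([[481.57084248,   0.        , 283.83536024],
       [  0.        , 481.57084248, 208.71795837],
       [  0.        ,   0.        ,   1.        ]]), -0.12701985778927408, array([[ 7.52405853e-01,  4.77887024e-01, -4.53331474e-01,
         9.86800267e+02],
       [ 6.58545062e-01, -5.60659525e-01,  5.01975397e-01,
        -4.54957620e+02],
       [-1.42770801e-02, -6.76228430e-01, -7.36553648e-01,
         7.54092148e+02],
       [ 0.00000000e+00,  0.00000000e+00,  0.00000000e+00,
         1.00000000e+00]]))
(array([[482.55375765,   0.        , 276.34192192],
       [  0.        , 482.55375765, 216.39746531],
       [  0.        ,   0.        ,   1.      
[... 191 characters left out ...]
8e+01],
       [-2.20395943e-03, -1.01190056e-01, -9.94864672e-01,
         1.09797661e+03],
       [ 0.00000000e+00,  0.00000000e+00,  0.00000000e+00,
         1.00000000e+00]]))
(array([[346.63119582,   0.        , 282.69670826],
       [  0.        , 346.63119582, 211.62148928],
       [  0.        ,   0.        ,   1.        ]]), -0.038121664196736536, array([[ 3.86769599e-01, -8.82021087e-01, -2.69161808e-01,
         3.18676944e+02],
       [-9.22173913e-01, -3.70602335e-01, -1.10676028e-01,
        -5.70244731e+02],
       [-2.13340416e-03,  2.91020120e-01, -9.56714554e-01,
         3.73407653e+02],
       [ 0.00000000e+00,  0.00000000e+00,  0.00000000e+00,
         1.00000000e+00]]))
```

View pics/scene0.png

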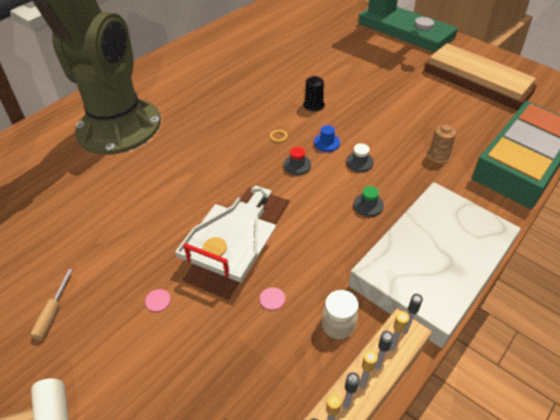

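View pics/top0.png

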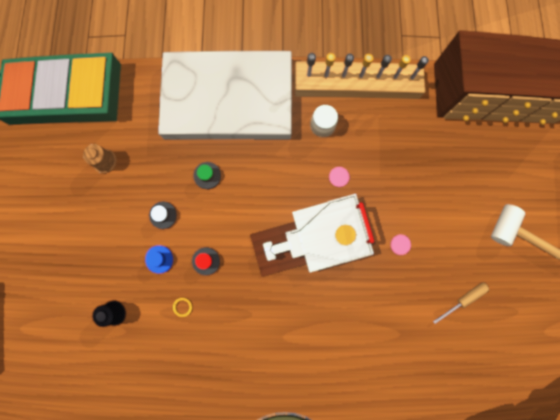

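The top view shows the tray with its red handle at (366,223), the brass disc at (346,235) and the nose near (275,247). There are four anvils: red (204,261), blue (158,259), white (162,213) and green (206,172). The one at (204,261) is wanted, because it has a red face on a dark foot. The pink discs at (339,177) and (401,245) are look-alikes. I'll enlarge both areas.

```bash
python3 - <<'E'
import cv2,numpy as np
t=cv2.imread('pics/top0.png')
a=cv2.resize(t[185:285,240:390],None,fx=5,fy=5,interpolation=cv2.INTER_CUBIC)
cv2.imwrite('pics/c1.png',a)
s=cv2.imread('pics/top0.png')[150:290,130:250]
cv2.imwrite('pics/c2.png',cv2.resize(s,None,fx=4,fy=4,interpolation=cv2.INTER_CUBIC))
s=cv2.imread('pics/scene0.png')[180:300,160:300]
cv2.imwrite('pics/c3.png',cv2.resize(s,None,fx=5,fy=5,interpolation=cv2.INTER_CUBIC))
from h import *
for n in ['top0','scene0']:
    im=cv2.imread('pics/%s.png'%n);h=cv2.cvtColor(im,cv2.COLOR_BGR2HSV)
    m=(((h[...,0]<5)|(h[...,0]>174))&(h[...,1]>200)&(h[...,2]>110)).astype(np.uint8)
    k,l,st,c=cv2.connectedComponentsWithStats(m)
    for i in range(1,k):
        if st[i,4]>25: print(n,st[i],c[i],px2w(n,*c[i],45).round(1),px2w(n,*c[i],87).round(1))
E
```

```text
top0 [359 202  15  41 130] [366.63076923 221.82307692] [ 543.9 -178.8   45. ] [ 540. -171.   87.]
top0 [196 254  16  14 179] [203.48603352 260.67039106] [455.8 178.6  45. ] [455.4 172.2  87. ]
scene0 [290 147  15  12 132] [296.99242424 152.43181818] [460.  176.4  45. ] [491.2 139.   87. ]
scene0 [184 244  44  33 171] [204.5380117  254.60818713] [ 514.6 -153.8   45. ] [ 542.5 -171.6   87. ]
```

View pics/c1.png

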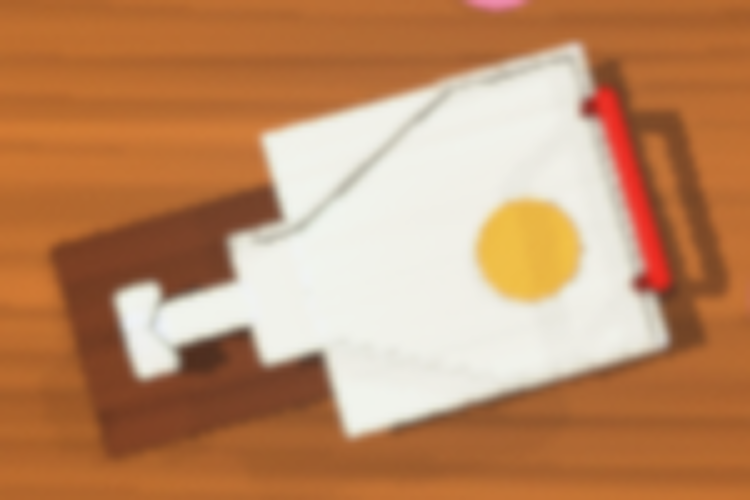

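View pics/c2.png

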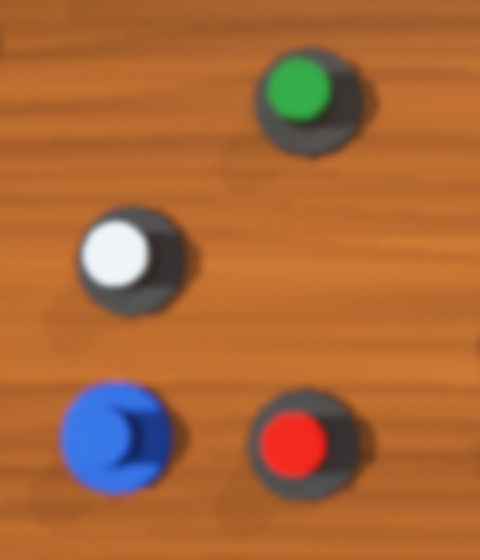

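View pics/c3.png

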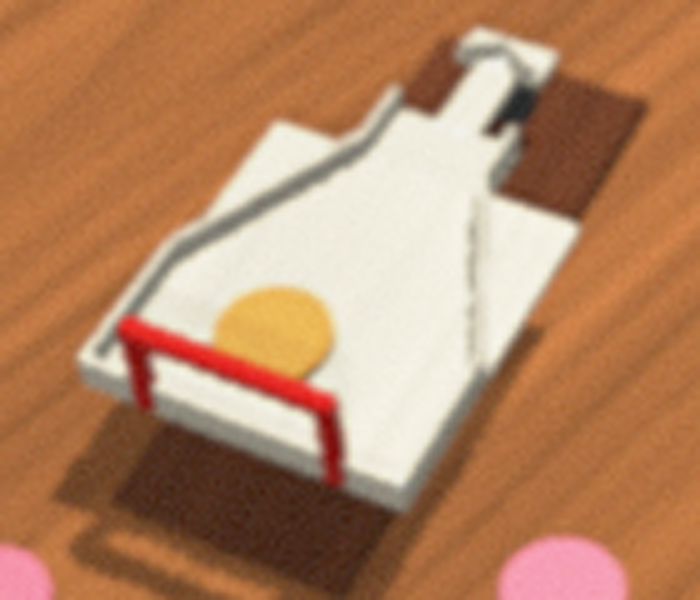

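```bash
python3 - <<'E'
from h import *
a=px2w('top0',240+606/5,185+93/5,87);b=px2w('top0',240+660/5,185+284/5,87)
print(a,b,np.linalg.norm(a-b))
# scene ends: c3 (127,326),(330,402) /5 +160,+180
c=px2w('scene0',160+127/5,180+326/5,87);d=px2w('scene0',160+330/5,180+402/5,87);print(c,d,np.linalg.norm(c-d))
for p,q in((a,b),(c,d)):
    if p[0]<q[0]:p,q=q,p
    y=(p-q);y/=np.linalg.norm(y); x=np.array([y[1],-y[0],0]); print('x',x,'ang',np.degrees(np.arctan2(x[1],x[0])), 'nose',(p+q)/2-186.5*x-[0,0,40])
# sides of tray in top: upper edge (265,133)->(575,45), lower (350,437)->(668,345) z~57 or floor
for (u1,v1),(u2,v2) in (((265,133),(575,45)),((350,437),(668,345)),((575,45),(668,345))):
    p=px2w('top0',240+u1/5,185+v1/5,57);q=px2w('top0',240+u2/5,185+v2/5,57);e=q-p;print(np.degrees(np.arctan2(e[1],e[0])),np.linalg.norm(e),p,q)
print('disc',px2w('top0',240+528/5,185+250/5,49), 'vstop apex',px2w('top0',240+155/5,185+323/5,53),px2w('scene0',160+508/5,180+60/5,53))
E
```

```text
[ 578.76905104 -159.79247486   87.        ] [ 497.7996218  -182.09918529   87.        ] 83.98593811027465
[ 501.11502707 -179.84621038   87.        ] [ 579.97995893 -155.74800073   87.        ] 82.46454502072316
x [ 0.26560054 -0.96408317  0.        ] ang -74.59736003706448 nose [488.74983591   8.85568065  47.        ]
x [ 0.2922251  -0.95634957  0.        ] ang -73.00878361900075 nose [486.04751244  10.56208854  47.        ]
-73.61504519472552 141.40947632639697 [563.83863494 -15.91932331  57.        ] [ 603.72876944 -151.58588944   57.        ]
-73.78673832108655 143.86665543050643 [432.67424152 -53.17948443  57.        ] [ 472.84373494 -191.32443129   57.        ]
-163.1109703522947 136.78466275173886 [ 603.72876944 -151.58588944   57.        ] [ 472.84373494 -191.32443129   57.        ]
disc [ 514.26909819 -131.40818576   49.        ] vstop apex [481.19791769  31.13075722  53.        ] [490.13322343  28.27010897  53.        ]
```

```bash
python3 -m pendant '[[[0.3,-2,-3.1,0,0,0,0],[0.3,-2,-3.1,0,0,0,0],[0.3,-2,-3.1,0,0,0,0],[0.3,-2,-3.1,0,0,0,0],[0.3,-2,-3.1,0,0,0,0],[0.3,-2,-3.1,0,0,0,0],[0.3,-2,-3.1,0,0,0,0],[0.3,-2,-3.1,0,0,0,0],[0.3,-2,-3.1,0,0,0,0],[0.3,-2,-3.1,0,0,0,0],[0.3,-2,-3.1,0,0,0,0],[0.3,-2,-3.1,0,0,0,0],[0.3,-2,-3.1,0,0,0,0],[0.3,0,0,0,0,0,3.2],[0.3,0,0,0,0,0,3.2],[0.3,0,0,0,0,0,0],[0.3,0,0,0,0,0,0]]]' 20
cat >> h.py <<'E'
def delta(P):
    s=env.observe();R=np.array(s['eef_rot']);return (R.T@(np.array(P,float)-s['tcp_pos'])/10).round(2)
E
python3 - <<'E'
from h import *
snap('wrist','w1');s=env.observe();print(s['time'],s['tcp_pos'],np.round(s['eef_rot'],3),s['gripper_width'])
E
```

```text
time: 1.85
tcp_pos: [522.1, -204.1, 231.1]
eef_rot: [[0.282, -0.959, -0.001], [-0.959, -0.282, 0.0], [-0.0, 0.0, -1.0]]
force: [0.0, -0.0, 0.3]
gripper_width: 59.5
1.9 [ 522.14229067 -204.21377562  231.14927723] [[ 0.282 -0.959 -0.   ]
 [-0.959 -0.282  0.   ]
 [-0.     0.    -1.   ]] 59.88777945087863
```

View pics/w1.png

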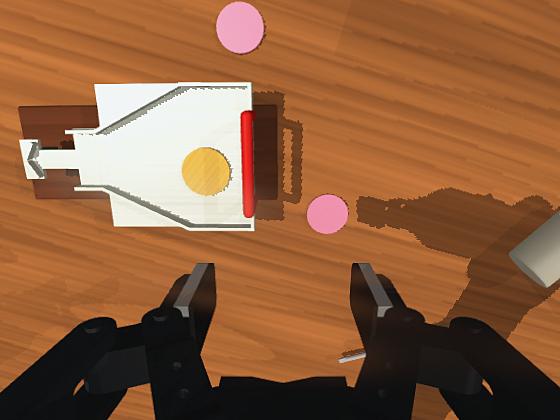

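The wrist view shows the tray almost square to the image, with the red handle from (246,111) to (248,217). The disc is at (206,171) and the V stop at about (35,158).

```bash
python3 - <<'E'
from h import *
im=cv2.imread('pics/w1.png');h=cv2.cvtColor(im,cv2.COLOR_BGR2HSV)
m=(((h[...,0]<5)|(h[...,0]>174))&(h[...,1]>200)&(h[...,2]>110)).astype(np.uint8)
k,l,st,c=cv2.connectedComponentsWithStats(m)
for i in range(1,k):
    if st[i,4]>100:
        print(st[i],c[i],px2w('w1',*c[i],87)); ys,xs=np.where(l==i)
        a=px2w('w1',xs[ys==ys.min()+3].mean(),ys.min(),87);b=px2w('w1',xs[ys==ys.max()-3].mean(),ys.max(),87);print(a,b,np.linalg.norm(a-b),np.degrees(np.arctan2(*(a-b)[1::-1])),(a+b)/2)
print('V apex',px2w('w1',38,159,53), px2w('w1',40,159,45), 'tongue',px2w('w1',75,160,45))
H=(px2w('w1',*c[[i for i in range(1,k) if st[i,4]>100][0]],87)); print('d',delta([H[0],H[1],68]))
x=np.array([.282,-.959,0]);print('nose',H-186.5*x,w2px('w1',H-186.5*x-[0,0,40]),w2px('top0',H-186.5*x-[0,0,40]))
E
```

```text
[241 111  13  88 880] [246.97272727 152.21818182] [ 549.402896   -164.65385809   87.        ]
[ 580.89598958 -155.53374195   87.        ] [ 511.6875282 -174.5972939   87.       ] 71.7860023939098 15.400281365490118 [ 546.29175889 -165.06551792   87.        ]
V apex [483.20260118  26.1388878   53.        ] [481.03027345  29.40683878  45.        ] tongue [489.66450028  -4.29607532  45.        ]
d [-3.03 -3.74 16.31]
nose [496.809896    14.19964191  87.        ] (np.float64(55.69371711580288), np.float64(147.76979957930652)) (np.float64(278.874005869963), np.float64(242.58389702899856))
```

```bash
python3 - <<'E'
from h import *
im=cv2.imread('pics/w1.png').astype(int)
m=((im[...,2]-im[...,1]>80)&(im[...,2]-im[...,0]>80)&(im[...,1]<40)).astype(np.uint8)
k,l,st,c=cv2.connectedComponentsWithStats(m)
for i in range(1,k):
    if st[i,4]>100: 
        ys,xs=np.where(l==i)
        print(st[i],c[i])
        for y in range(ys.min(),ys.max()+1,12): print(y,xs[ys==y].min(),xs[ys==y].max())
cv2.imwrite('pics/c4.png',cv2.resize(im[75:240,10:270].astype(np.uint8),None,fx=3,fy=3,interpolation=cv2.INTER_CUBIC))
a=px2w('w1',246,112,87);b=px2w('w1',248.5,217,87);print(a,b,np.linalg.norm(a-b),(a+b)/2)
E
```

```text
[241 111  15  83 628] [247.89808917 145.22929936]
111 244 253
123 241 251
135 242 252
147 242 252
159 242 252
171 243 252
183 243 252
[ 580.14921666 -155.73073258   87.        ] [ 495.52490901 -180.1864004    87.        ] 88.08719052178009 [ 537.83706283 -167.95856649   87.        ]
```

View pics/c4.png

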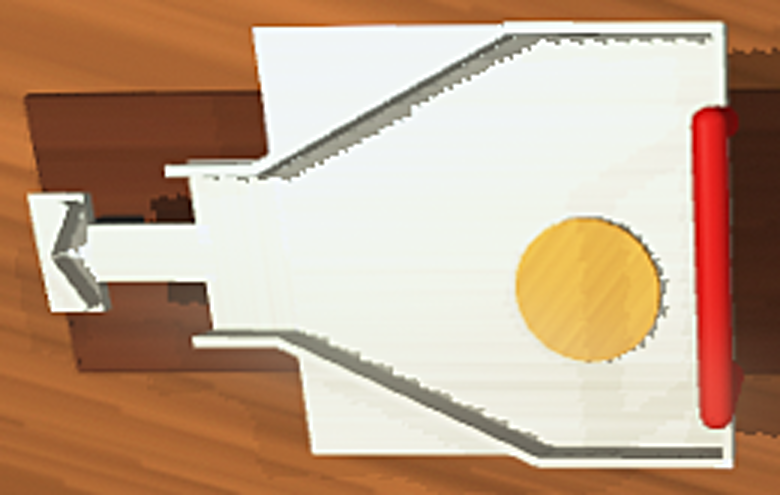

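```bash
python3 - <<'E'
from h import *
print(delta([539,-169.5,69]))
E
```

```text
[-2.85 -2.6  16.21]
```

```bash
python3 -m pendant '[[[0.3,-1,-0.9,0,0,0,0],[0.3,-0.95,-0.9,2,0,0,0],[0.3,-0.9,-0.8,2.5,0,0,0],[0.3,0,0,2.5,0,0,0],[0.3,0,0,2.5,0,0,0],[0.3,0,0,2.5,0,0,0],[0.3,0,0,2.2,0,0,0],[0.3,0,0,2.0,0,0,0],[0.3,0,0,0,0,0,0],[0.3,0,0,0,0,0,0]]]' 20
python3 - <<'E'
from h import *
snap('wrist','w2');snap('scene','s2');print(delta([539,-169.5,69]))
E
```

```text
time: 2.9
tcp_pos: [539.6, -168.6, 69.6]
eef_rot: [[0.282, -0.959, -0.0], [-0.959, -0.282, 0.001], [-0.0, -0.0, -1.0]]
force: [0.0, 0.3, 0.3]
gripper_width: 59.8
[-0.02  0.15  0.18]
```

View pics/w2.png

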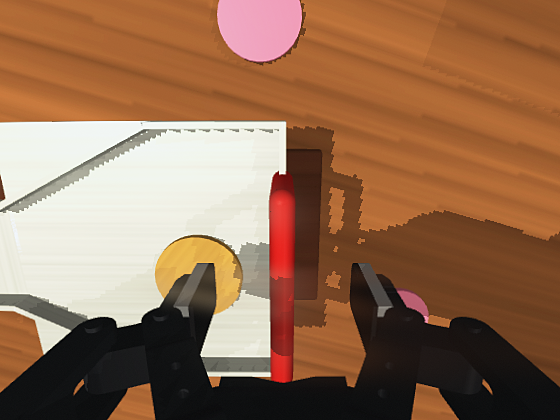

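View pics/s2.png

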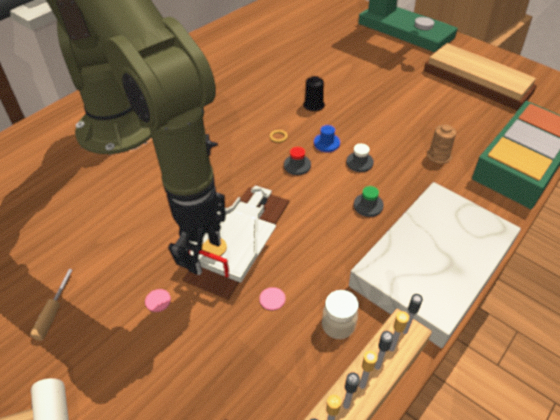

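The handle runs between the fingers at x≈282, and the pads at 205 and 360 are about centred on it. I'll close on it now.

```bash
python3 -m pendant '[[[0.95,0,0,0,0,0,0],[0.95,0,0,0,0,0,0],[0.95,0,0,0,0,0,0],[0.95,0,0,0,0,0,0],[0.95,0,0,0,0,0,0],[0.95,0,0,0,0,0,0],[0.95,0,0,0,0,0,0],[0.95,0,0,0,0,0,0]]]' 20
python3 - <<'E'
from h import *
# arc steps, tool x=tray x outward, tool z down
r=np.hypot(216.5,50);a0=np.arctan2(50,216.5)
p=None
for t in np.arange(0,.6,.05):
    q=r*np.array([np.cos(a0+t),np.sin(a0+t)])/10
    if p is not None: print(round(t,2),(q-p).round(2))
    p=q
print(env.observe()['wrist_torque'])
E
```

```text
time: 3.8
tcp_pos: [539.3, -168.4, 69.8]
eef_rot: [[0.282, -0.959, -0.0], [-0.959, -0.282, 0.001], [-0.001, 0.0, -1.0]]
force: [-2.6, 2.8, 5.6]
gripper_width: 9.2
0.05 [-0.28  1.08]
0.1 [-0.33  1.06]
0.15 [-0.38  1.04]
0.2 [-0.43  1.02]
0.25 [-0.49  1.  ]
0.3 [-0.53  0.97]
0.35 [-0.58  0.95]
0.4 [-0.63  0.92]
0.45 [-0.67  0.88]
0.5 [-0.72  0.85]
0.55 [-0.76  0.81]
[ 0.73359444  0.59981028 -0.03976153]
```

```bash
python3 -m pendant '[[[0.95,-0.28,0,-1.08,0,0,0],[0.95,-0.33,0,-1.06,0,0,0],[0.95,-0.38,0,-1.04,0,0,0],[0.95,-0.43,0,-1.02,0,0,0],[0.95,-0.49,0,-1.0,0,0,0],[0.95,-0.53,0,-0.97,0,0,0]]]' 20
python3 - <<'E'
from h import *
snap('scene','s3')
E
```

```text
time: 4.4
tcp_pos: [532.5, -145.5, 132.0]
eef_rot: [[0.281, -0.96, 0.001], [-0.96, -0.281, -0.0], [0.0, -0.0, -1.0]]
force: [2.7, 2.9, -4.9]
gripper_width: 8.9
```

View pics/s3.png

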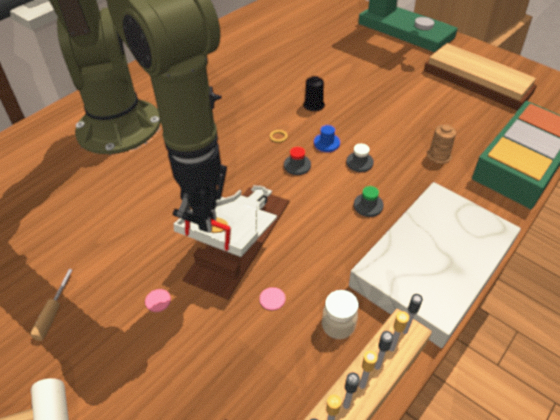

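The tray is tipping with the handle held. I'll carry on to about 0.55 rad.

```bash
python3 -m pendant '[[[0.95,-0.58,0,-0.95,0,0,0],[0.95,-0.63,0,-0.92,0,0,0],[0.95,-0.67,0,-0.88,0,0,0],[0.95,-0.72,0,-0.85,0,0,0],[0.95,-0.76,0,-0.81,0,0,0],[0.95,0,0,0,0,0,0],[0.95,0,0,0,0,0,0],[0.95,0,0,0,0,0,0],[0.95,0,0,0,0,0,0],[0.95,0,0,0,0,0,0],[0.95,0,0,0,0,0,0],[0.95,0,0,0,0,0,0],[0.95,0,0,0,0,0,0],[0.95,0,0,0,0,0,0],[0.95,0,0,0,0,0,0]]]' 20
python3 - <<'E'
from h import *
snap('scene','s4');snap('wrist','w4');snap('top','t4')
s=cv2.imread('pics/s4.png')[170:290,170:310];t=cv2.imread('pics/t4.png')[185:285,240:390]
cv2.imwrite('pics/c5.png',np.vstack([cv2.resize(s,(560,480)),]))
cv2.imwrite('pics/c6.png',cv2.resize(t,None,fx=4,fy=4))
E
```

```text
time: 5.95
tcp_pos: [523.7, -115.0, 175.5]
eef_rot: [[0.28, -0.96, 0.001], [-0.96, -0.28, -0.001], [0.002, -0.001, -1.0]]
force: [4.2, -3.3, 2.2]
gripper_width: 9.0
```

View pics/c5.png

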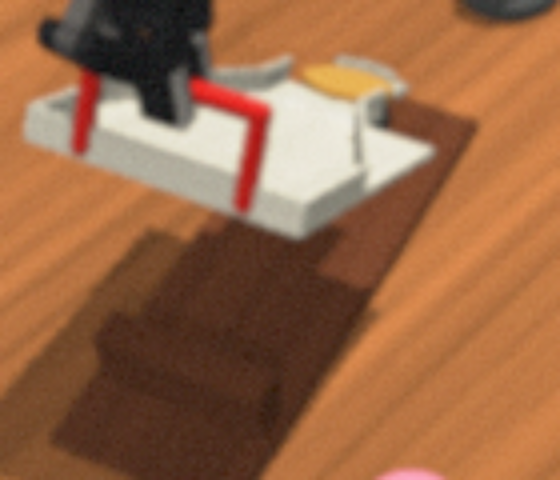

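View pics/w4.png

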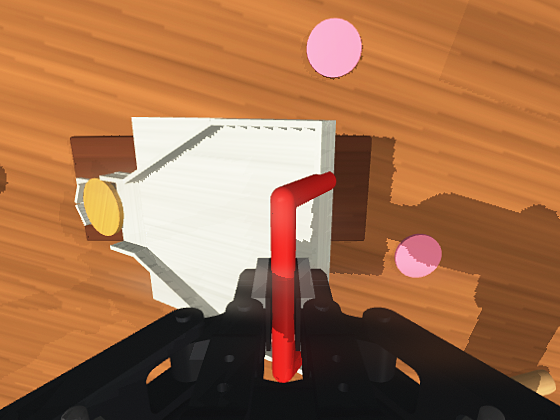

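View pics/c6.png

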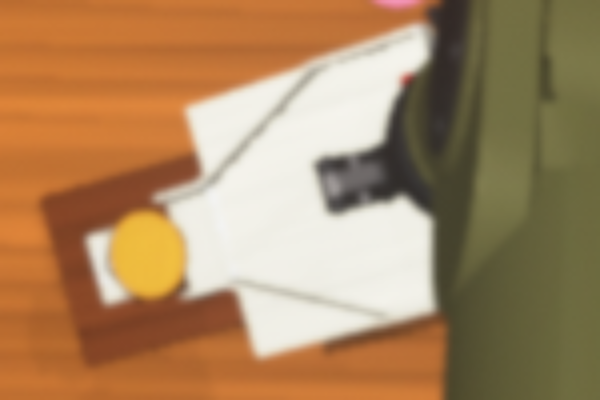

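The disc sits in the nose against the V stop, at (103,207) in the wrist view. I'll lower the tray back along the same arc.

```bash
python3 -m pendant '[[[0.95,0.38,0,0.41,0,0,0],[0.95,0.38,0,0.41,0,0,0],[0.95,0.72,0,0.85,0,0,0],[0.95,0.67,0,0.88,0,0,0],[0.95,0.63,0,0.92,0,0,0],[0.95,0.58,0,0.95,0,0,0],[0.95,0.53,0,0.97,0,0,0],[0.95,0.49,0,1.0,0,0,0],[0.95,0.43,0,1.02,0,0,0],[0.95,0.38,0,1.04,0,0,0],[0.95,0.33,0,1.06,0,0,0],[0.95,0.14,0,0.54,0,0,0],[0.95,0.14,0,0.50,0,0,0],[0.95,0,0,0,0,0,0],[0.95,0,0,0,0,0,0],[0.95,0,0,0,0,0,0]]]' 20
python3 - <<'E'
from h import *
s=env.observe();print(s['tcp_pos'],s['force'])
E
```

```text
time: 7.7
tcp_pos: [539.0, -168.4, 69.2]
eef_rot: [[0.282, -0.959, -0.001], [-0.959, -0.282, 0.001], [-0.001, 0.0, -1.0]]
force: [3.0, 1.1, -0.5]
gripper_width: 8.9
[ 539.02207583 -168.39633191   69.22417706] [ 3.0172413   1.11165654 -0.48294838]
```

```bash
python3 -m pendant '[[[0.7,0,0,0,0,0,0],[0.4,0,0,0,0,0,0],[0.3,0,0,0,0,0,0],[0.3,0,0,0,0,0,0],[0.3,0,0,0,0,0,0],[0.3,0,0,-1.5,0,0,0],[0.3,0,0,-3,0,0,0],[0.3,0,0,-3,0,0,0],[0.3,0,0,-3,0,0,0],[0.3,0,0,-3,0,0,0],[0.3,0,0,-1.5,0,0,0],[0.3,0,0,0,0,0,0]]]' 20
python3 - <<'E'
from h import *
snap('wrist','w5');s=env.observe();print(s['joint_pos'],s['force'],delta([486.3,10.4,220]))
E
```

```text
time: 8.9
tcp_pos: [540.8, -169.6, 222.7]
eef_rot: [[0.281, -0.96, 0.005], [-0.96, -0.281, -0.002], [0.003, -0.004, -1.0]]
force: [0.0, 0.2, -0.1]
gripper_width: 60.0
[ 36.4396102    9.80646085 -24.25659802  95.68588872   4.17789631
  75.29367709 -62.22216879] [ 0.41034597 -0.13453947 -0.38098546] [-18.76   0.07   0.02]
```

View pics/w5.png

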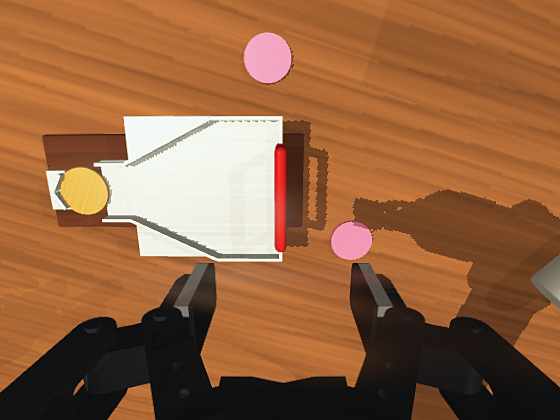

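The tray is flat again and the disc is in the nose at (85,190). I'll move over the nose and turn -90° so the jaws open along the tray's y.

```bash
python3 -m pendant '[[[0.3,-2,0,0,0,0,0],[0.3,-3,0,0,0,0,0],[0.3,-3,0,0,0,0,0],[0.3,-3,0,0,0,0,0],[0.3,-3,0,0,0,0,0],[0.3,-3,0,0,0,0,0],[0.3,-1.8,0,0,0,0,0],[0.3,0,0,0,0,0,-8],[0.3,0,0,0,0,0,-8],[0.3,0,0,0,0,0,-8],[0.3,0,0,0,0,0,-8],[0.3,0,0,0,0,0,-8],[0.3,0,0,0,0,0,-8],[0.3,0,0,0,0,0,-8],[0.3,0,0,0,0,0,-8],[0.3,0,0,0,0,0,-8],[0.3,0,0,0,0,0,-8],[0.3,0,0,0,0,0,-8],[0.3,0,0,0,0,0,-2],[0.3,0,0,0,0,0,0],[0.3,0,0,0,0,0,0]]]' 20
python3 - <<'E'
from h import *
snap('wrist','w6');s=env.observe();print(s['time'],s['tcp_pos'],np.round(s['eef_rot'],3),s['joint_pos'].round(1),w2px('w6',[486.3,10.4,47]))
E
```

```text
9.0 [ 538.87630896 -169.22787428  218.92177264] [[ 0.281 -0.96  -0.001]
 [-0.96  -0.281  0.   ]
 [-0.     0.001 -1.   ]] [ 36.4   9.9 -24.2  95.8   4.2  75.3 -62.2] (np.float64(85.23516185934747), np.float64(189.5665565480661))validation failed for argument at $[0]...
```

View pics/w6.png

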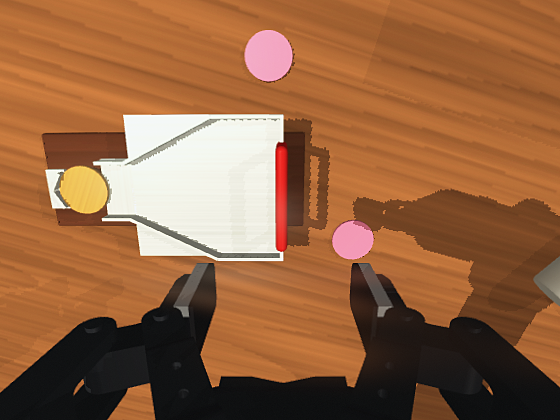

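The call was refused because it had 21 rows. The predicted nose position (85,190) matches the disc in this image. I'll resend it with fewer rows.

```bash
python3 -m pendant '[[[0.3,-2,0,0,0,0,0],[0.3,-3,0,0,0,0,0],[0.3,-3,0,0,0,0,0],[0.3,-3,0,0,0,0,0],[0.3,-3,0,0,0,0,0],[0.3,-3,0,0,0,0,0],[0.3,-1.8,0,0,0,0,0],[0.3,0,0,0,0,0,-8],[0.3,0,0,0,0,0,-8],[0.3,0,0,0,0,0,-8],[0.3,0,0,0,0,0,-8],[0.3,0,0,0,0,0,-8],[0.3,0,0,0,0,0,-8],[0.3,0,0,0,0,0,-8],[0.3,0,0,0,0,0,-8],[0.3,0,0,0,0,0,-8],[0.3,0,0,0,0,0,-8],[0.3,0,0,0,0,0,-8],[0.3,0,0,0,0,0,-2],[0.3,0,0,0,0,0,0]]]' 20
python3 - <<'E'
from h import *
snap('wrist','w7');s=env.observe();print(s['time'],s['tcp_pos'],np.round(s['eef_rot'],3),s['joint_pos'].round(1),w2px('w7',[486.3,10.4,47]))
im=cv2.imread('pics/w7.png')
E
```

```text
time: 11.0
tcp_pos: [485.7, 11.2, 218.6]
eef_rot: [[0.96, 0.281, -0.002], [0.281, -0.96, 0.0], [-0.002, -0.001, -1.0]]
force: [-0.1, -0.1, 0.6]
gripper_width: 59.5
11.05 [485.80897024  11.19857816 218.72715828] [[ 0.96   0.28  -0.002]
 [ 0.28  -0.96   0.   ]
 [-0.002 -0.001 -1.   ]] [ 28.1   0.  -32.3 105.6   0.   74.4  12.1] (np.float64(284.0858743979939), np.float64(191.4026454391777))
```

View pics/w7.png

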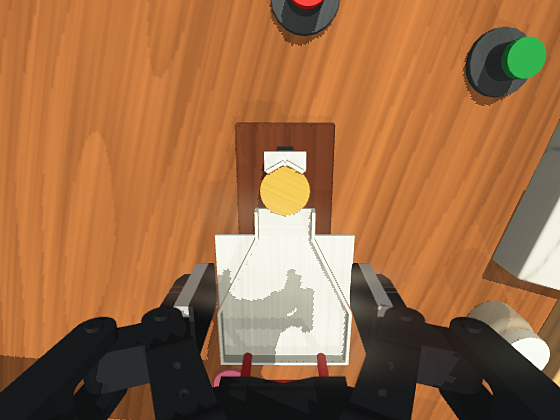

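```bash
cat >> h.py <<'E'
def disc(fn,z=49,minA=200):
    im=cv2.imread('pics/%s.png'%fn);h=cv2.cvtColor(im,cv2.COLOR_BGR2HSV)
    m=((h[...,0]>17)&(h[...,0]<28)&(h[...,1]>140)&(h[...,2]>150)).astype(np.uint8)
    k,l,st,c=cv2.connectedComponentsWithStats(m)
    for i in range(1,k):
        if st[i,4]>minA:
            cn=max(cv2.findContours((l==i).astype(np.uint8),0,1)[0],key=len);e=cv2.fitEllipse(cn)
            print(st[i],np.round(e[0],1),np.round(e[1],1),px2w(fn,*e[0],z).round(1))
E
python3 - <<'E'
from h import *
disc('w7');disc('t4')
print(delta([486.3,10.4,80]))
im=cv2.imread('pics/w7.png');cv2.imwrite('pics/c7.png',cv2.resize(im[110:250,200:370],None,fx=4,fy=4,interpolation=cv2.INTER_CUBIC))
for n in((285,163,53),(256,209,57),(315,209,57)): print(px2w('w7',*n))
E
```

```text
[ 260  167   50   48 1833] [284.5 190.9] [46.4 48.4] [486.4  11.5  49. ]
[  68   57   38   51 1669] [86.6 82.3] [37.  59.5] [867.6 469.6  49. ]
[268 238  18  21 303] [276.6 248.1] [17.1 20.6] [484.6  19.   49. ]
[ 0.05  0.1  13.87]
[479.30552054  37.00178417  53.        ]
[465.58907525 -10.44787327  57.        ]
[517.46406978   4.81122177  57.        ]
```

View pics/c7.png

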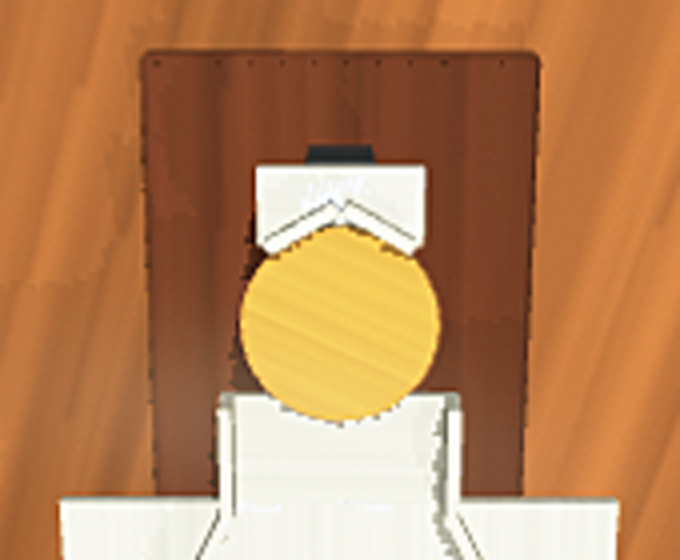

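The throat edge is about 16 mm from the disc centre, so the 22 mm pads fit. The disc centre measures (486.4,11.5), which agrees with the derived nose (486.3,10.4). I'll go down part way and check.

```bash
python3 -m pendant '[[[0.3,0.05,0,2,0,0,0],[0.3,0,0,3,0,0,0],[0.3,0,0,3,0,0,0],[0.3,0,0,3,0,0,0],[0.3,0,0,3,0,0,0],[0.3,0,0,0,0,0,0],[0.3,0,0,0,0,0,0]]]' 20
python3 - <<'E'
from h import *
snap('wrist','w8');disc('w8',49)
print(delta([486.3,11.2,29]),env.observe()['tcp_pos'])
E
```

```text
time: 11.75
tcp_pos: [486.6, 11.5, 79.6]
eef_rot: [[0.96, 0.281, -0.001], [0.281, -0.96, 0.0], [-0.001, -0.001, -1.0]]
force: [0.8, 0.8, 0.7]
gripper_width: 60.0
[ 242  213   84   56 3000] [284.3 243.5] [49.9 90.2] [485.8  15.4  49. ]
[-0.15 -0.02  5.17] [487.70339702  11.38288409  80.69186085]
```

View pics/w8.png

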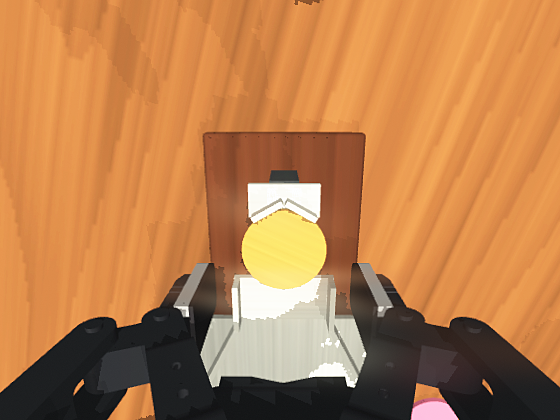

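```bash
python3 - <<'E'
from h import *
print(px2w('w8',284.3,249.5,49),w2px('w8',[486.3,11.2,49]))
E
python3 -m pendant '[[[0.3,0,0,1.3,0,0,0],[0.3,0,0,1.3,0,0,0],[0.3,0,0,1.3,0,0,0],[0.3,0,0,1.2,0,0,0],[0.3,0,0,0,0,0,0],[0.3,0,0,0,0,0,0]]]' 20
python3 - <<'E'
from h import *
snap('wrist','w9');snap('scene','s9')
cv2.imwrite('pics/c9.png',cv2.resize(cv2.imread('pics/s9.png')[130:290,160:340],None,fx=4,fy=3.7,interpolation=cv2.INTER_CUBIC))
E
```

```text
[486.75885542  12.04500976  49.        ] (np.float64(283.0483929549797), np.float64(250.66148964107265))
time: 12.4
tcp_pos: [486.6, 11.4, 28.1]
eef_rot: [[0.96, 0.281, -0.001], [0.281, -0.96, 0.0], [-0.001, -0.001, -1.0]]
force: [-0.2, 0.3, -0.8]
gripper_width: 59.7
```

View pics/w9.png

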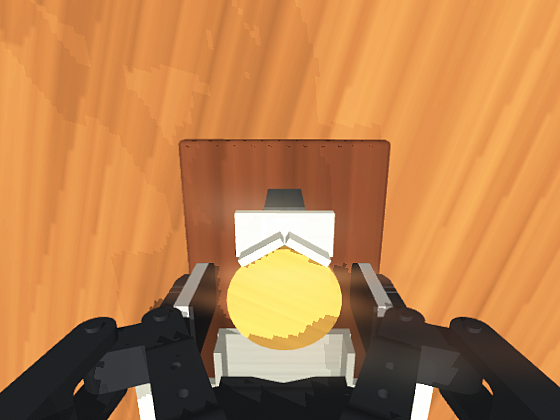

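View pics/c9.png

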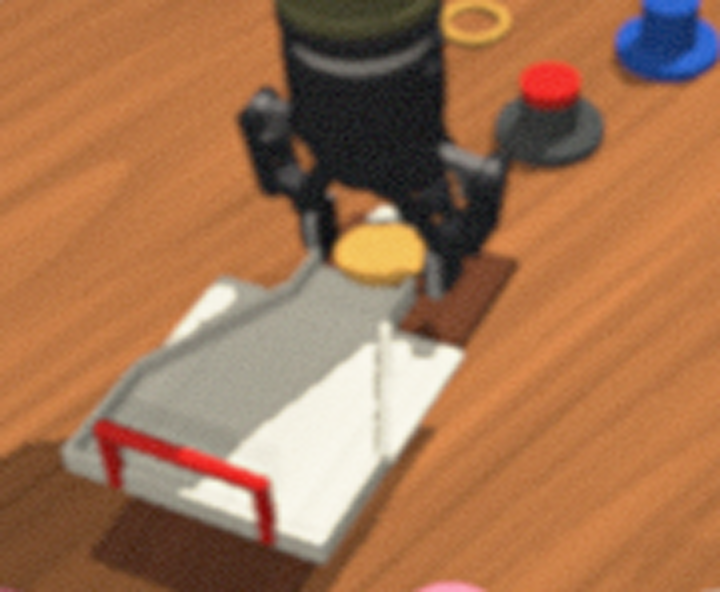

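The disc at (284,300) is centred between the pads. I'll close on it.

```bash
python3 -m pendant '[[[0.5,0,0,0,0,0,0],[0.7,0,0,0,0,0,0],[0.8,0,0,0,0,0,0],[0.8,0,0,0,0,0,0],[0.8,0,0,0,0,0,0],[0.8,0,0,0,0,0,0],[0.8,0,0,0,0,0,0]]]' 25
```

```text
time: 13.2
tcp_pos: [487.6, 11.2, 29.3]
eef_rot: [[0.96, 0.281, 0.001], [0.281, -0.96, -0.0], [0.001, 0.001, -1.0]]
force: [-1.3, -0.5, 5.3]
gripper_width: 44.1
```

```bash
python3 -m pendant '[[[0.8,0,0,-0.5,0,0,0],[0.8,0,0,-1,0,0,0],[0.8,0,0,-2,0,0,0],[0.8,0,0,-2,0,0,0],[0.8,0,0,-2,0,0,0],[0.8,0,0,-2,0,0,0],[0.8,0,0,-0.5,0,0,0],[0.8,0,0,0,0,0,0],[0.8,0,0,0,0,0,0]]]' 25
python3 - <<'E'
from h import *
c=snap('wrist','w10');snap('scene','s10')
S=[env.observe()['tcp_pos'] for _ in range(3)];print(S)
cv2.imwrite('pics/c10.png',cv2.resize(cv2.imread('pics/s10.png')[130:290,160:340],None,fx=4,fy=3.7,interpolation=cv2.INTER_CUBIC))
K,k1,W=ld('w10');print('red anvil px',w2px('w10',[457,178,45]))
print('d',delta([457,178,130]))
E
```

```text
time: 14.1
tcp_pos: [486.2, 11.2, 127.8]
eef_rot: [[0.96, 0.281, -0.001], [0.281, -0.96, -0.0], [-0.001, -0.0, -1.0]]
force: [0.9, 0.0, -1.3]
gripper_width: 44.0
[array([485.98505813,  11.24514374, 127.40435814]), array([485.98505813,  11.24514374, 127.40435814]), array([485.98505813,  11.24514374, 127.40435814])]
red anvil px (np.float64(317.80246652062516), np.float64(-65.45320949883336))
d [  1.91 -16.82  -0.25]
```

View pics/w10.png

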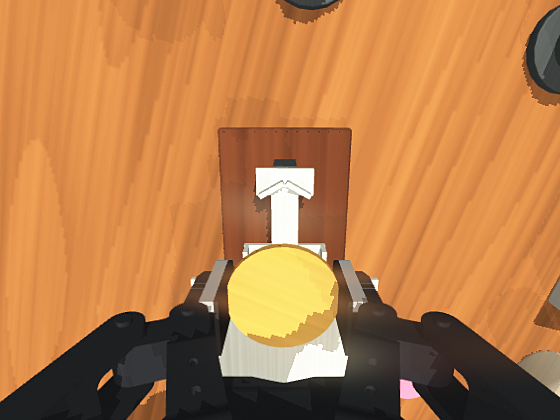

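View pics/c10.png

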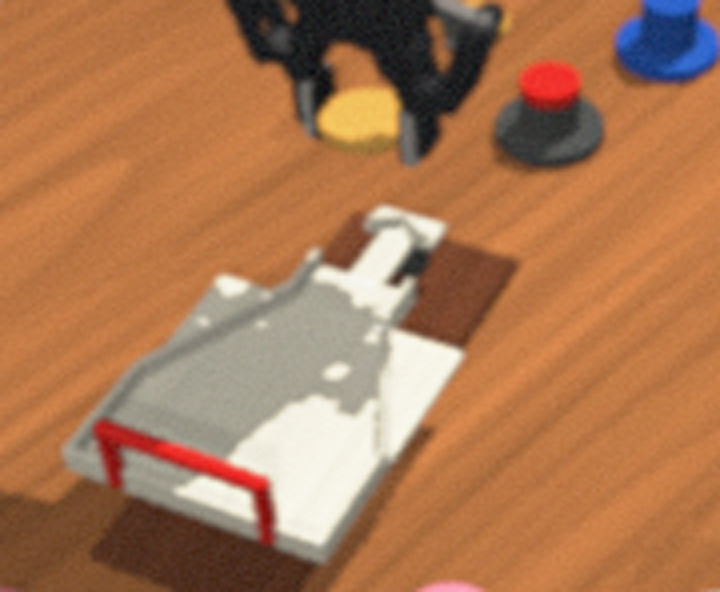

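The disc is held flat. Next I'll move part way towards the red anvil and measure it with the wrist camera.

```bash
python3 -m pendant '[[[0.8,0.1,-1,-1,0,0,0],[0.8,0.3,-2,-2,0,0,0],[0.8,0.3,-2,0,0,0,0],[0.8,0.3,-2,0,0,0,0],[0.8,0.1,-1,0,0,0,0],[0.8,0,0,0,0,0,0],[0.8,0,0,0,0,0,0]]]' 25
python3 - <<'E'
from h import *
c=snap('wrist','w11');im=c.astype(int)
m=((im[...,0]-im[...,1]>110)&(im[...,0]-im[...,2]>110)&(im[...,1]<60)).astype(np.uint8)
k,l,st,ce=cv2.connectedComponentsWithStats(m)
for i in range(1,k):
    if st[i,4]>150:
        cn=max(cv2.findContours((l==i).astype(np.uint8),0,1)[0],key=len);e=cv2.fitEllipse(cn);print(st[i],e,px2w('w11',*e[0],45))
cv2.imwrite('pics/c11.png',cv2.resize(cv2.imread('pics/w11.png')[0:150,220:420],None,fx=4,fy=4,interpolation=cv2.INTER_CUBIC))
E
```

```text
time: 14.9
tcp_pos: [474.9, 90.5, 158.5]
eef_rot: [[0.96, 0.281, -0.0], [0.281, -0.96, -0.001], [-0.001, 0.0, -1.0]]
force: [0.5, -0.0, 0.5]
gripper_width: 44.5
```

View pics/w11.png

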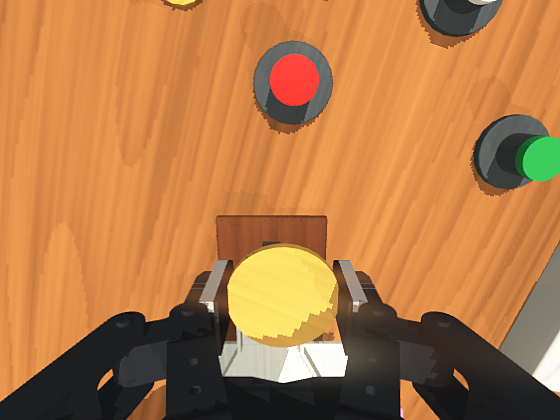

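View pics/c11.png

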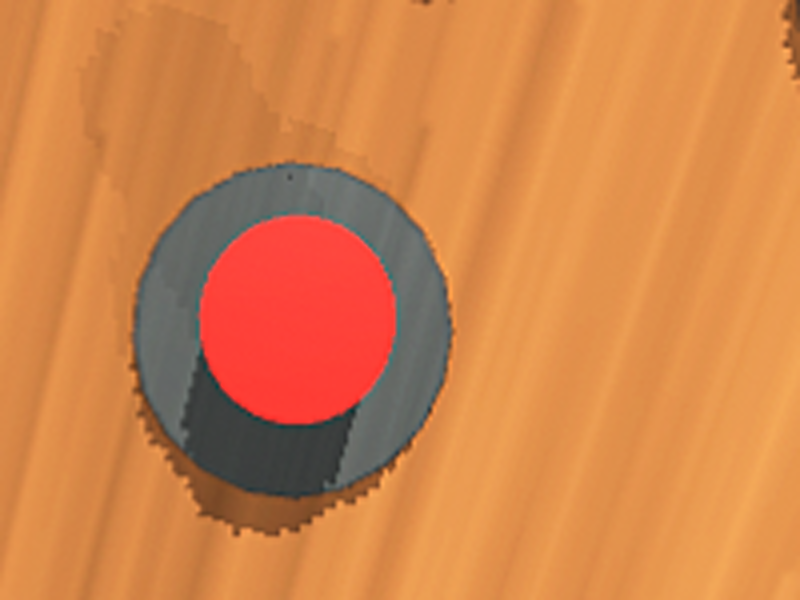

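In the crop the anvil has a red face on a dark grey foot, centred at pixel (294.5,80), so it is the right one. I'll compute its position and the disc's offset in the hand.

```bash
python3 - <<'E'
from h import *
a=px2w('w11',294.5,80,45);print(a)
e=[px2w('w11',294.5+d,80+f,45) for d,f in((-24.5,0),(24.5,0),(0,-26),(0,26))];print(np.linalg.norm(e[0]-e[1]),np.linalg.norm(e[2]-e[3]))
s=env.observe()
d=px2w('w11',283,295,s['tcp_pos'][2]+21);print('disc',d,s['tcp_pos'])
for P in (a,[457,178,0]): print(delta([P[0],P[1],75]))
E
```

```text
[456.08102484 181.57140268  45.        ]
34.157481293795584 34.343153684305996
disc [473.72016085  93.22233069 179.43044728] [475.03582932  90.06276539 158.43044728]
[ 0.75 -9.32  8.34]
[ 0.74 -8.95  8.34]
```

```bash
python3 -m pendant '[[[0.8,0.1,-1,0.3,0,0,0],[0.8,0.2,-2,1,0,0,0],[0.8,0.2,-2,2,0,0,0],[0.8,0.15,-2,2,0,0,0],[0.8,0.1,-1.5,2,0,0,0],[0.8,0,-0.7,1,0,0,0],[0.8,0,0,0,0,0,0],[0.8,0,0,0,0,0,0]]]' 25
python3 - <<'E'
from h import *
c=snap('wrist','w12');snap('scene','s12');snap('top','t12')
s=env.observe();print(s['tcp_pos'],delta([456.5,180,29]), w2px('w12',[456.5,180,45]))
cv2.imwrite('pics/c12.png',cv2.resize(cv2.imread('pics/s12.png')[80:220,220:380],None,fx=5,fy=4.2,interpolation=cv2.INTER_CUBIC))
E
```

```text
time: 15.75
tcp_pos: [456.8, 180.9, 75.9]
eef_rot: [[0.96, 0.281, 0.0], [0.281, -0.96, -0.0], [0.0, 0.0, -1.0]]
force: [0.1, -0.0, -1.0]
gripper_width: 44.0
[457.41093555 180.73390021  76.49464632] [-0.12  0.04  4.75] (np.float64(282.8034494831733), np.float64(251.50748290732517))
```

View pics/w12.png

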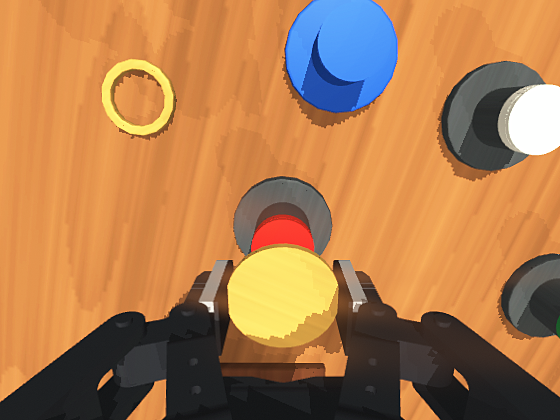

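View pics/c12.png

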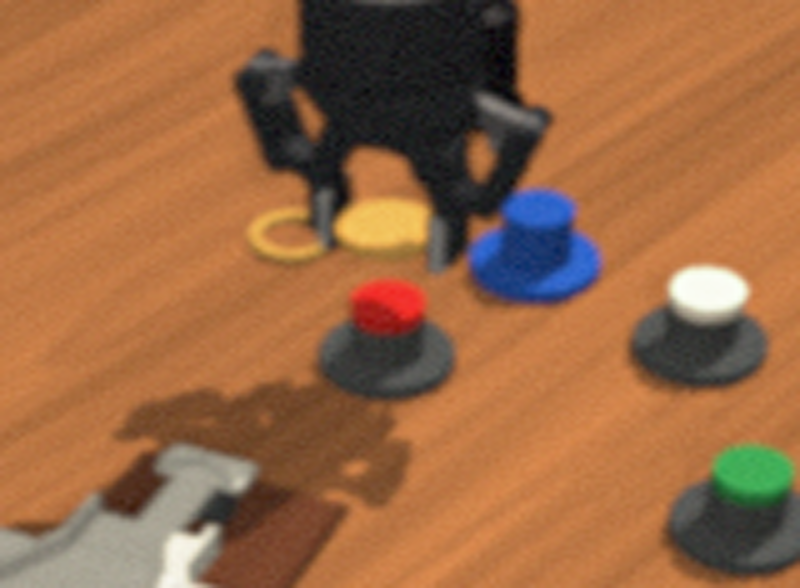

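```bash
python3 - <<'E'
from h import *
ty=np.array([.281,-.96,0])
for C in ([457,178,45],[456.5,180,45],[456,182,45]): print(w2px('w12',np.array(C)-17*ty))
# disc edges top row 243 for z=tcp+21 (top of disc)
z=76+21
p=px2w('w12',283,243,z);q=px2w('w12',283,347,z-4);print(p,q,(p+q)/2,p+23*ty)
im=cv2.imread('pics/w12.png');cv2.imwrite('pics/c13.png',cv2.resize(im[165:355,215:350],None,fx=4,fy=3,interpolation=cv2.INTER_CUBIC))
E
```

```text
(np.float64(282.6505846151583), np.float64(225.53214888524235))
(np.float64(282.8051900909148), np.float64(221.85327633417685))
(np.float64(282.9608136903374), np.float64(218.1500659272527))
[449.26877783 205.0167851   97.        ] [463.37476155 156.87062451  93.        ] [456.32176969 180.9437048   95.        ] [455.73177783 182.9367851   97.        ]
```

View pics/c13.png

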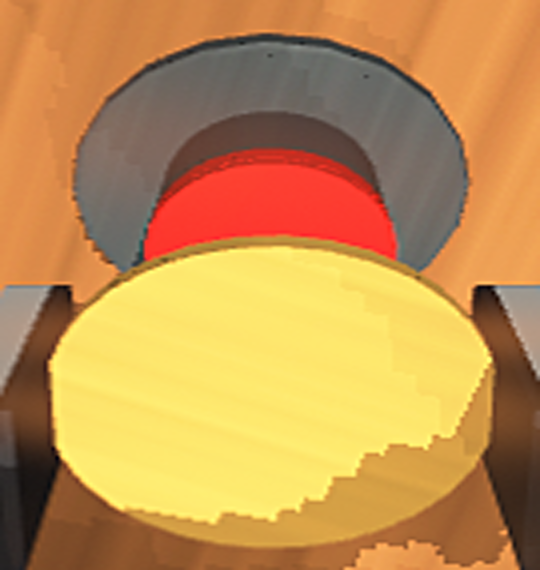

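The disc lines up with the anvil to about 2 mm, and its grasp height is 4.7 cm below here. I'll lower it gently.

```bash
python3 -m pendant '[[[0.8,0,0,1.2,0,0,0],[0.8,0,0,1.4,0,0,0],[0.8,0,0,1.0,0,0,0],[0.8,0,0,0.5,0,0,0],[0.8,0,0,0.3,0,0,0],[0.8,0,0,0.15,0,0,0],[0.8,0,0,0.1,0,0,0],[0.8,0,0,0,0,0,0],[0.8,0,0,0,0,0,0]]]' 25
python3 - <<'E'
from h import *
c=snap('wrist','w14');snap('scene','s14')
s=env.observe();print(s['tcp_pos'],s['force'])
cv2.imwrite('pics/c14.png',cv2.resize(cv2.imread('pics/s14.png')[80:220,220:380],None,fx=5,fy=4.2,interpolation=cv2.INTER_CUBIC))
E
```

```text
time: 16.8
tcp_pos: [456.6, 181.7, 29.4]
eef_rot: [[0.96, 0.281, 0.001], [0.281, -0.96, 0.0], [0.001, 0.0, -1.0]]
force: [-0.1, -0.0, 0.6]
gripper_width: 44.3
[456.62724172 181.68927909  29.39785623] [-0.73567723  0.27034489  1.1632387 ]
```

View pics/w14.png

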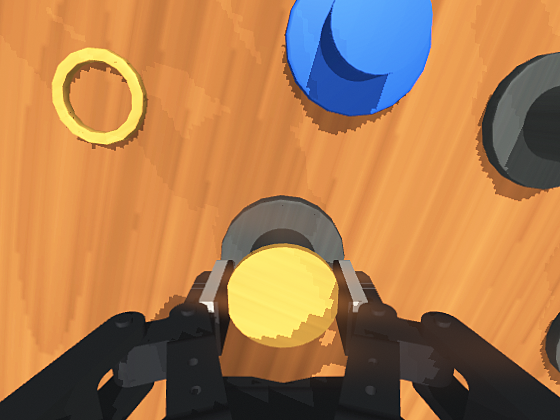

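View pics/c14.png

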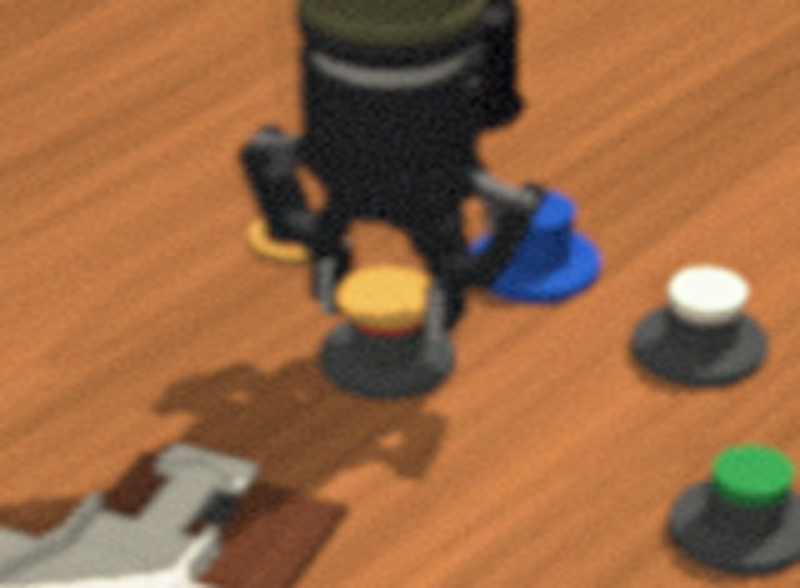

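The disc covers the red face at (282,295), with little or no contact force yet. I'll nudge down a little at a time.

```bash
python3 -m pendant '[[[0.8,0,0,0.1,0,0,0],[0.8,0,0,0,0,0,0],[0.8,0,0,0,0,0,0]]]' 25; python3 -m pendant '[[[0.8,0,0,0.1,0,0,0],[0.8,0,0,0,0,0,0],[0.8,0,0,0,0,0,0]]]' 25
```

```text
time: 17.2
tcp_pos: [456.7, 181.7, 29.3]
eef_rot: [[0.96, 0.281, 0.001], [0.281, -0.96, -0.001], [0.0, 0.001, -1.0]]
force: [-3.2, 0.1, 10.1]
gripper_width: 44.3
time: 17.5
tcp_pos: [456.7, 181.7, 29.2]
eef_rot: [[0.96, 0.281, 0.001], [0.281, -0.96, -0.001], [0.0, 0.001, -1.0]]
force: [-6.3, -2.1, 17.8]
gripper_width: 44.1
```

It is in contact at 17.8 N. I'll ease back 1.5 mm, then open.

```bash
python3 -m pendant '[[[0.8,0,0,-0.15,0,0,0],[0.8,0,0,0,0,0,0],[0.6,0,0,0,0,0,0],[0.5,0,0,0,0,0,0],[0.4,0,0,0,0,0,0],[0.3,0,0,0,0,0,0],[0.3,0,0,0,0,0,0],[0.3,0,0,0,0,0,0],[0.3,0,0,0,0,0,0]]]' 20
python3 - <<'E'
from h import *
c=snap('wrist','w15');snap('scene','s15')
cv2.imwrite('pics/c15.png',cv2.resize(cv2.imread('pics/s15.png')[80:220,220:380],None,fx=5,fy=4.2,interpolation=cv2.INTER_CUBIC))
E
```

```text
time: 18.4
tcp_pos: [456.2, 181.4, 28.4]
eef_rot: [[0.96, 0.281, -0.0], [0.281, -0.96, -0.0], [-0.0, 0.0, -1.0]]
force: [-0.6, -0.3, -0.7]
gripper_width: 59.9
```

View pics/w15.png

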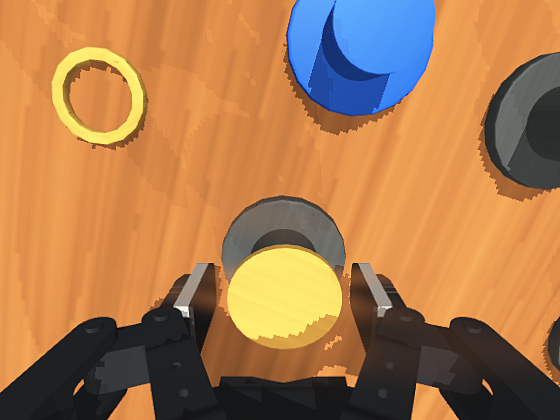

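View pics/c15.png

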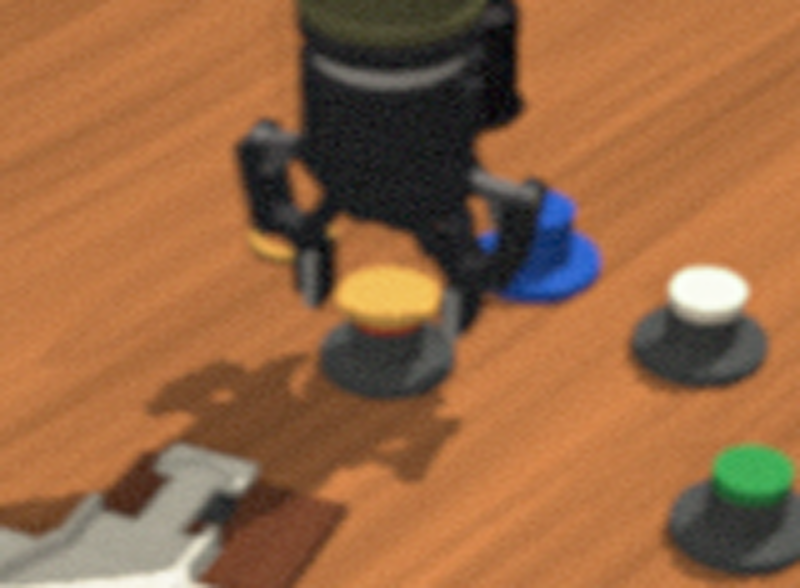

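The disc is released, clear of both pads, and lies on the red anvil. I'll retreat straight up and check.

```bash
python3 -m pendant '[[[0.3,0,0,-1,0,0,0],[0.3,0,0,-2,0,0,0],[0.3,0,0,-3,0,0,0],[0.3,0,0,-3,0,0,0],[0.3,0,0,-3,0,0,0],[0.3,0,0,-3,0,0,0],[0.3,0,0,-1,0,0,0],[0.3,0,0,0,0,0,0],[0.3,0,0,0,0,0,0],[0.3,0,0,0,0,0,0]]]' 20
python3 - <<'E'
from h import *
c=snap('wrist','w16');snap('scene','s16');disc('w16');disc('s16',minA=40)
cv2.imwrite('pics/c16.png',cv2.resize(cv2.imread('pics/s16.png')[80:300,160:380],(700,600),interpolation=cv2.INTER_CUBIC))
print(env.observe()['force'])
E
```

```text
time: 19.5
tcp_pos: [455.3, 181.1, 187.0]
eef_rot: [[0.96, 0.281, -0.003], [0.281, -0.96, -0.001], [-0.003, -0.0, -1.0]]
force: [-0.1, -0.8, 0.0]
gripper_width: 59.9
[166  76  48  51 324] [189.7 100.9] [39.5 47.3] [362.5 236.6  49. ]
[ 258  172   55   52 1767] [285.4 197. ] [48.1 50.4] [455.8 183.6  49. ]
[271 131  16  11  59] [278.2 135.8] [10.1 15. ] [391.8 189.8  49. ]
[ 489  138   63   42 1280] [520.5 158.1] [24.6 71.6] [858. 490.  49.]
[288 144  20  13 206] [297.3 150.1] [12.1 19.3] [458.3 179.4  49. ]
[396 312  12  12  46] [401.9 317.2] [10.8 11.2] [863.1 -31.2  49. ]
[364 351  13  13  58] [370.2 357. ] [12.  12.3] [ 863.3 -123.9   49. ]
[327 395  15  14 106] [333.6 401.8] [13.4 13.8] [ 863.5 -217.7   49. ]
[ 0.44131158 -0.25662016  0.17680152]
```

View pics/w16.png

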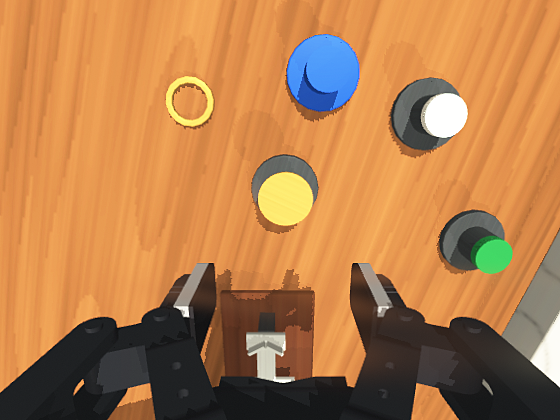

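View pics/c16.png

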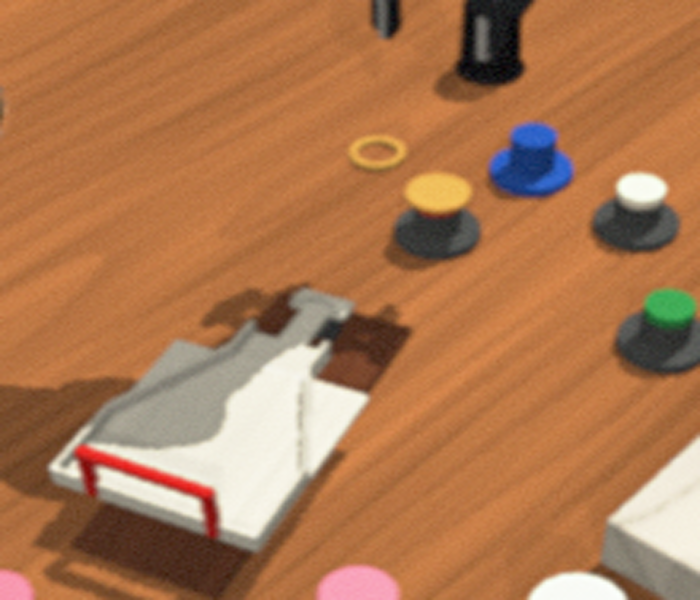

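The disc lies flat at (285,198) in the wrist view. It measures about 2 mm from the anvil centre in the wrist camera and 3 mm in the scene camera. The tray is flat and the arm is clear, so I'll hand in.

```bash
python3 -c "
from workcell import env
print(env.close_job())"
```

```text
the job is handed in; nothing more can be done
None
```

The job is done and handed in at about 20 s of the 48 s allowed; the system gave no verdict.

**What I did:** I lifted the tray by its red handle along its hinge arc to about 0.55 rad, and the disc slid into the nose untouched. I then lowered the tray flat, pinched the disc along the tray's y, lifted it out and laid it on the red anvil. I released it and retreated straight up, leaving the arm clear of everything.

**Last checks:**
- **Disc position:** it lies flat on the red anvil, off centre by about 2 mm in the wrist camera and 3 mm in the scene camera (limit 12 mm).
- **Tray and other objects:** the tray looks flat in the final image. I moved none of the look-alikes.
- **Contact force:** pressing the disc down onto the anvil reached 17.8 N. I eased back before opening the fingers.

**What disagreed or failed:**
- **Anvil position:** the wrist and scene estimates of the red anvil differed by 4 to 6 mm. The scene estimate was coarse because it included part of the anvil's side.
- **Refused call:** one move was refused because it had 21 rows; nothing moved, and I resent it with 20.

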